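Load a pod into the brewer's push-push drawer

TASK

The coffee brewer's pod drawer is shut and empty. Without forcing it, press its front in as far as it goes and let go so that it springs out, stand the coffee pod upright inside the drawer, then press the drawer in all the way until its catch holds it shut, and let go. Leave everything else on the board where it is.

Things in the scene. Friction and masses are not known exactly. Their poses are not given: they have to be found in the camera images.
- pod_center (a point): centre of the only coffee pod: a pale tapered cup with a tan lid and a rim round its top, closed and rigid, 11 to 23 g, 50 mm across the rim, 44 mm tall; this point is 22 mm above its underside. z is the pod's own axis, up. It stands on the wooden board beside the brewer and can be gripped across the rim from above.
- brewer: black pod brewer fixed on the wooden board (board top z = 0.045). Origin on the board, under the middle of the housing's front edge; x points into the brewer, y to its left, z up. Drawer housing 112 mm wide, 82 mm high, x = 0 to 0.10; behind it (x = 0.10 to 0.20) a tower 235 mm high; a drip plate and spout jut out to y = -0.158 on its right (x = 0.10 to 0.20).
- pod_drawer (a joint): how far the pod drawer is out, in m: 0 = shut, held by the catch (start); 0.060 = fully out; -0.012 = pressed in to its stop. A spring urges it out with 3.6 to 6.5 N; 7 to 10 N presses it in. Push-push catch: pressed from shut to the stop and let go, it springs out within 1 s; pressed from out to the stop and let go, it returns to 0 and is held. Short of -0.010 it may not change over.
- drawer_front (a point): middle of the drawer's front face, moving with the drawer, 37 mm above the board; x points into the brewer (the pressing direction), z up. The front is a flat grey upright plate 96 mm wide, 62 mm high (6 to 68 mm above the board), 10 mm thick. It stands proud of the housing by 14 mm when shut, 2 mm at the stop, 74 mm when fully out.
- pod_place (a point): middle of the drawer's floor, where the pod's underside belongs; 12 mm above the board, moving with the drawer; x into the brewer, z up. It lies 33 mm in front of the housing when the drawer is fully out. Room for the pod: 61 mm along x, 76 mm along y. Side and rear walls rise 12 mm above this floor, the front plate 56 mm.
- salt_shaker: clear salt shaker with a grey top, 44 mm across, 90 mm tall; it may stand on either side of the brewer, the pod on the other; origin under its middle; a bystander
- mug: cream mug without a handle, 80 mm across, 94 mm tall, standing under the brewer's spout; origin under its middle; a bystander
- lemon: lemon, 78x55x56 mm, lying on the board; origin under its middle; a bystander
- timer: round white wind-up kitchen timer with a bar on its dial, 68 mm across, 54 mm tall; origin under its middle; a bystander
- tumbler: white travel tumbler with a band, 80 mm across, 150 mm tall; origin under its middle; a bystander
- teaspoon: steel teaspoon, 130x27x11 mm, lying near the front edge of the board; origin under its middle; a bystander
- grinder: black coffee grinder, 98 mm across, 192 mm tall, at the back of the board; origin under its middle; a bystander

How it is judged:
On the way, in this order (a step that is already met when the one before it is completed fails the run):
1. the drawer has sprung out (value of joint pod_drawer above 0.054 m), for 0.2 s.
2. the pod stands released in the drawer, which is still out (value of joint pod_drawer above 0.045 m and x of pod_center in the frame of pod_place between -0.016 and 0.016 m and y of pod_center in the frame of pod_place between -0.024 and 0.024 m and z of pod_center in the frame of pod_place between 0.016 and 0.028 m and angle between pod_center's own z axis and vertical below 0.15 rad and contact force between the fingers and pod below 0.3 N), for 0.2 s.
At the end, for the whole second after the job is handed in: The drawer is shut and held by its catch (joint within 4 mm of 0, at rest), with the pod upright in it (within 8.6 degrees), standing on the drawer's floor (centre 16 to 28 mm above it), within 16 mm front to back and 24 mm sideways of the middle (value of joint pod_drawer between -0.004 and 0.004 m and velocity of joint pod_drawer between -0.01 and 0.01 m/s and x of pod_center in the frame of pod_place between -0.016 and 0.016 m and y of pod_center in the frame of pod_place between -0.024 and 0.024 m and z of pod_center in the frame of pod_place between 0.016 and 0.028 m and angle between pod_center's own z axis and vertical below 0.15 rad); the robot touches nothing.
It fails at once if a bystander was knocked over, or shifted by more than 40 mm (distance of any of salt_shaker, mug, lemon, timer, tumbler, teaspoon, grinder from where it was at the start of the episode above 0.04 m or angle between any of salt_shaker, mug, tumbler, grinder, timer's own z axis and vertical above 0.5 rad).
It fails at once if the drawer was forced with more than 60 N (contact force between anything else and pod_drawer above 60 N).
It also fails if it takes over 67 s, if anything falls off the work surface, if the arm or the gripper's body presses on something with over 40 N, if the wrist force passes 120 N, or if a joint passes its speed limit or range.

ROBOT

A 7-joint arm with a two-finger parallel gripper is mounted at the origin on a cart in front of the work surface, level with it; the furniture and walls round the work are solid. World frame = base frame: x ahead of the robot, y to its left, z up, the work surface at z = 0. Lengths are in m, angles in rad, forces in N, time in s.
With the tool pointing down it reaches from about 0.4 to 0.85 m from the base axis. Payload 10.4 kg.
Tool frame: the origin (TCP) lies between the finger pads; the fingertips stand 17 mm ahead of it and the grasp point (between the pads) lies 2 mm behind it; z points along the fingers, y is the line along which they close (so a half turn about z gives the same grasp; the last joint's range is limited). The gripper opens to 85 mm and grips with 20 to 120 N. Pads are 22 mm wide; open, the fingers measure 114 mm over their backs; the gripper's body (76 mm by 85 mm) begins 54 mm behind the grasp point. The pads swing forward as they close: fully open they stand 13 mm farther back than shut.
Start: joints at [1.191, 0.332, -0.065, 1.46, 0.022, 1.35, -0.088], TCP at [0.218, -0.586, 0.248] pointing down, gripper open.
Joint ranges: [-2.6, 2.6], [-0.5, 2.12], [-1.47, 1.34], [0.16, 2.42], [-1.27, 4.41], [0.06, 2.06], [-2.6, 2.6]. Speed limits (rad/s): [2.22, 2.22, 2.79, 2.79, 3.14, 3.14, 3.14].

INTERFACE

Orientations are given as a unit quaternion [x, y, z, w].
In Python, from workcell import readout, imaging, manip gives the robot as it stands. The module is installed in compiled form; this text tells all that it offers.
- The arm moves only by the shell command python3 -m crank 'ROWS' [OPENING] [FORCE]. ROWS is JSON, a list of rows, each a list of 4 numbers: the shift along the tool's x, y, z as a fraction of full scale, then the turn about the tool's z as a fraction of full scale. In form: [[x, y, z, yaw], ...]. A call has 1 to 5 rows; each row is the pose to reach, as a shift and turn from the pose commanded when the call began, along the tool's axes at that moment; what a row does not reach only later rows make up. Full scale, the value 1, is 400 mm for a shift and 60 degrees for a turn. A row lasts 1/12 s, in which the tool goes at most 41.7 mm and 7.16 degrees, less where a joint would pass 70% of its speed; a pose out of reach is approached as far as the arm can. A call with a number of a shift or a turn outside -1 to 1 is refused whole. A call with a gripper value outside its range is refused whole. OPENING is the gripper command: -1 is shut, 1 is fully open, values between are in proportion, set as the call begins (- or left out, the last holds). The fingers move at their own pace and stop on an object; FORCE is the grip in N (left out, the last holds). Time passes only in rows, so rows that repeat a pose let the fingers close. It gives the time, the measured TCP pose, the force, the opening and the grip force at its end, in the units of the state.
- readout.get_obs(): the state, without advancing time (a new reading comes with each control period).
- imaging.camera(name): name is "scene" or "side" or "wrist"; returns a dict with "color" (400x640x3 uint8, red, green, blue), "fx", "fy", "cx", "cy" (pixels), "rvec" (rotation vector, rad) and "tvec" (3), from world to camera coordinates, as OpenCV has them. Camera axes: x right, y down, z forward; pixel columns grow to the right and rows downward; lengths in m; the calibration is good to about 2 mm. A picture is of the moment at which its call begins. There is no depth.
- manip.hand_in(): hands the job in; it is judged then, once.
The state is a dict: "clock": time; "joint_pos": joint angles; "joint_velocities": joint speeds; "tau": joint torques, N m; "position": TCP position; "ee_rot": TCP orientation; "ft_force": force on the tool from outside, world axes, zero at the start; "torque": the same for the moment, N m; "grip_width": opening from 0.0 (shut) to 1.0 (fully open); "grasp_force": force on a finger pad.
Only numpy, scipy, OpenCV 4.12 (cv2) and the standard library are available. Lean on these libraries where they do the work, as an engineer would, in place of code of your own. Each camera call takes 0.05 s, during which the arm holds its last target. There are 200 camera calls.

## Working session

There is one attempt and no reset: what is moved stays moved. The work goes in short steps, Python scripts to look and compute and a shell command to move; the robot and the scene stay as the last step left them, time stands still between calls to the robot, and variables do not carry over. Pictures are saved under pics/ and viewed, at most 14 in all, crops included, and the job is handed in when it is done.

```bash
mkdir -p pics; cat > h.py <<'E'
import numpy as np,cv2
from workcell import readout,imaging
from scipy.spatial.transform import Rotation as R
def cam(n,save=None):
    c=imaging.camera(n)
    if save: cv2.imwrite('pics/'+save,c['color'][:,:,::-1])
    return c
def ray(c,u,v):
    M=cv2.Rodrigues(np.array(c['rvec'],float))[0]; t=np.array(c['tvec'],float).ravel()
    d=M.T@np.array([(u-c['cx'])/c['fx'],(v-c['cy'])/c['fy'],1]); return -M.T@t,d
def onz(c,u,v,z):
    o,d=ray(c,u,v); return o+d*(z-o[2])/d[2]
def proj(c,p):
    M=cv2.Rodrigues(np.array(c['rvec'],float))[0]; q=M@np.array(p)+np.array(c['tvec']).ravel()
    return c['fx']*q[0]/q[2]+c['cx'],c['fy']*q[1]/q[2]+c['cy']
E
python3 - <<'E'
from h import *
import pickle
d={}
for n in('scene','side'):
    d[n]=cam(n,n+'.png'); o,_=ray(d[n],0,0); print(n,o)
pickle.dump(d,open('c0.pkl','wb'))
o=readout.get_obs(); print(o['position'],o['ee_rot'],R.from_quat(o['ee_rot']).as_matrix(),o['grip_width'])
E
```

```text
scene [-0.15862013  0.51264845  0.8395796 ]
side [0.43115764 0.65098328 0.61972966]
[ 0.21818203 -0.58534229  0.2475829 ] [ 9.84126902e-01  1.77464972e-01 -1.41514155e-04 -6.36716441e-04] [[ 9.37012328e-01  3.49295925e-01 -5.04525505e-04]
 [ 3.49296285e-01 -9.37011557e-01  1.20299195e-03]
 [-5.25460440e-05 -1.30344717e-03 -9.99999149e-01]] 0.9978668605141329
```

View pics/scene.png

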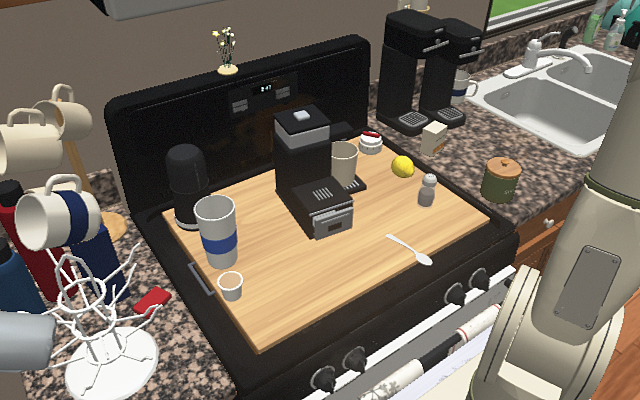

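View pics/side.png

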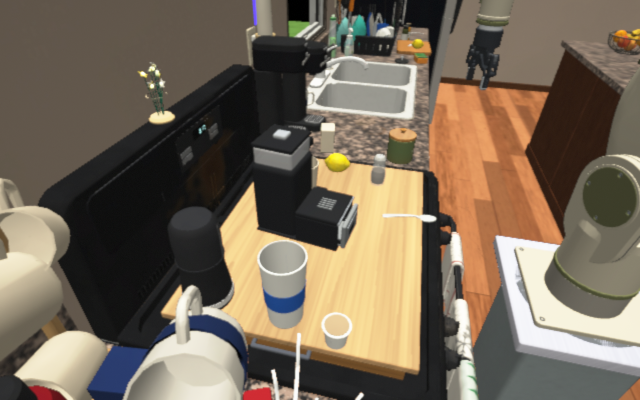

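The pod is at about scene (231,286) / side (336,330). The drawer front is at about scene (333,222) / side (348,222), the shaker is on the right, and the tumbler stands beside the pod. I'll enlarge the drawer and pod in one composite.

```bash
python3 - <<'E'
from h import *
import pickle
d=pickle.load(open('c0.pkl','rb'))
def crop(n,x,y,w,h):
    return cv2.resize(d[n]['color'][y:y+h,x:x+w,::-1],(400,300),interpolation=cv2.INTER_CUBIC)
a=np.vstack([np.hstack([crop('scene',280,175,80,60),crop('side',290,180,80,60)]),np.hstack([crop('scene',200,260,60,45),crop('side',306,305,60,45)])])
cv2.imwrite('pics/comp.png',a)
for n,u,v in(('scene',231,278),('side',336,324)): print(onz(d[n],u,v,.089))
E
```

```text
[0.48726336 0.26427777 0.089     ]
[0.48378915 0.26687315 0.089     ]
```

View pics/comp.png

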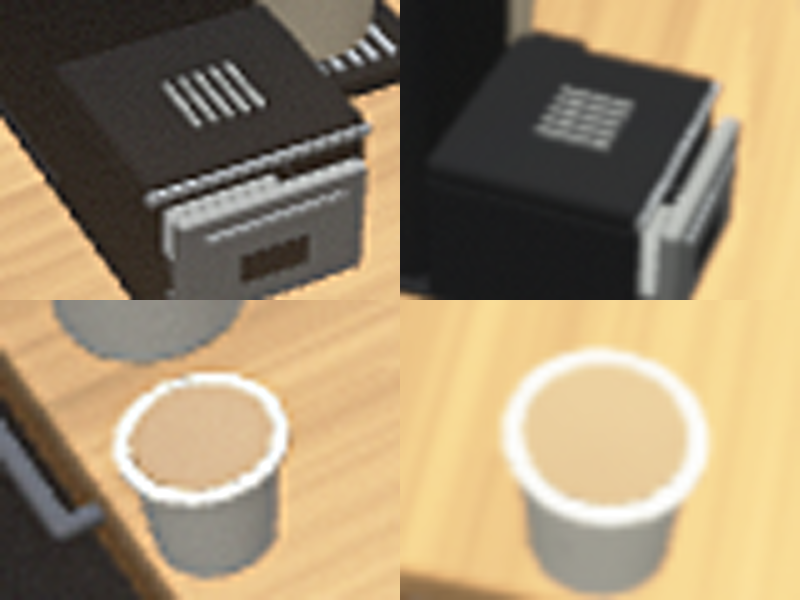

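```bash
python3 - <<'E'
from h import *
import pickle
d=pickle.load(open('c0.pkl','rb'))
for n,u,v in(('scene',230.2,281),('side',336.7,325.4)): print('pod',onz(d[n],u,v,.089))
for n,a,b in(('scene',(310,215.),(353.8,200.6)),('side',(338.4,225),(353.4,197))):
    L=onz(d[n],*a,.127);Q=onz(d[n],*b,.127); e=L-Q
    x=np.array([e[1],-e[0],0]);x/=np.linalg.norm(x)
    print('brewer',L,Q,np.linalg.norm(e),(L+Q)/2,'yaw',np.degrees(np.arctan2(x[1],x[0])))
for n,z,a in(('scene',.045,(427,204)),('scene',.12,(209,203)),('scene',.045,(220,264))): print(onz(d[n],*a,z))
# TCP check
o=readout.get_obs(); print(o['position'],o['joint_pos'])
E
```

```text
pod [0.48116831 0.26919085 0.089     ]
pod [0.4821298  0.26927793 0.089     ]
brewer [0.51861801 0.05352751 0.127     ] [ 0.50324602 -0.05476245  0.127     ] 0.10937556036384587 [ 0.51093202 -0.00061747  0.127     ] yaw -8.07928173288005
brewer [0.52173882 0.05633494 0.127     ] [ 0.50730731 -0.05157613  0.127     ] 0.10887179621667528 [0.51452307 0.0023794  0.127     ] yaw -7.617267068905289
[ 0.46531971 -0.26150057  0.045     ]
[0.68765571 0.21151877 0.12      ]
[0.57441244 0.25052901 0.045     ]
[ 0.21818203 -0.58534229  0.2475829 ] [ 1.19140311  0.33282916 -0.06469663  1.46085687  0.02159245  1.34990619
 -0.08848764]
```

```bash
cat >> h.py <<'E'
O=np.array([.513,.001,.045]); TH=np.radians(-7.9)
B=R.from_euler('z',TH).as_matrix()
def st():
    o=readout.get_obs(); M=R.from_quat(o['ee_rot']).as_matrix()
    p=np.array(o['position']); print('t',round(o['clock'],2),'world',p.round(4),'brewer',(B.T@(p-O)).round(4),'yawx',np.degrees(np.arctan2(M[1,0],M[0,0])).round(2),'F',(B.T@np.array(o['ft_force'])).round(2),'grip',round(o['grip_width'],3),np.round(o['grasp_force'],2))
    return M,p
def row(pb,world=False):
    M,p=st(); t=np.array(pb) if world else O+B@np.array(pb)
    a=np.degrees(np.arctan2(M[1,0],M[0,0]))-np.degrees(TH)
    print('row',(M.T@(t-p)/.4).round(4),'yaw',round(a/60,4))
E
python3 -m crank '[[0.377,-0.353,0,0.472],[0.377,-0.353,0,0.472],[0.377,-0.353,0,0.472],[0.377,-0.353,0,0.472],[0.377,-0.353,0,0.472]]' -1 30
python3 -c "
from h import *
row([-.105,-.15,.205])
d=__import__('pickle').load(open('c0.pkl','rb'))
print('tumbler',onz(d['scene'],216,207,.195),onz(d['side'],283,256,.195))"
```

```text
clock: 0.52
position: [0.31, -0.4, 0.248]
ee_rot: [0.997, -0.073, -0.0, -0.0]
ft_force: [1.6, -0.2, 0.8]
grip_width: 0.299
grasp_force: 0.0
t 0.52 world [ 0.31  -0.4    0.248] brewer [-0.146  -0.4251  0.203 ] yawx -8.34 F [ 1.62 -0.02  0.85] grip 0.299 0.0
row [ 0.0972 -0.6884 -0.0051] yaw -0.0073
tumbler [0.58021138 0.23695674 0.195     ] [0.58113929 0.23779048 0.195     ]
```

```bash

python3 -m crank '[[0.05,-0.5,0,-0.007],[0.05,-0.5,0,-0.007],[0.05,-0.5,0,-0.007],[0.05,-0.5,0,-0.007],[0.05,-0.5,0,-0.007]]' -1 >/dev/null
python3 -m crank '[[0.05,-0.5,0,0],[0.05,-0.5,0,0],[0.05,-0.5,0,0],[0.05,-0.5,0,0],[0.05,-0.5,0,0]]' >/dev/null
python3 -c "
from h import *
row([-.105,0,.052])"
```

```text
t 1.35 world [ 0.4027 -0.0076  0.2484] brewer [-0.1081 -0.0237  0.2034] yawx -7.37 F [ 1.62  0.29 -0.18] grip 0.001 0.0
row [ 0.0081 -0.0594  0.3784] yaw 0.0088
```

```bash

python3 -m crank '[[0.008,-0.059,0.378,0.009],[0.008,-0.059,0.378,0.009],[0.008,-0.059,0.378,0.009],[0.008,-0.059,0.378,0.009],[0.008,-0.059,0.378,0.009]]'  >/dev/null
python3 -m crank '[[0.1,0,0,0],[0.15,0,0,0],[0.15,0,0,0]]'  >/dev/null
python3 -c "
from h import *
row([-.025,0,.052]);cam('side','s2.png');cam('wrist','w2.png')
a=cv2.imread('pics/s2.png')[150:290,260:440];b=cv2.imread('pics/w2.png')
cv2.imwrite('pics/c2.png',np.hstack([cv2.resize(a,(400,311)),cv2.resize(b,(400,311))]))"
```

```text
t 2.02 world [0.4724 0.0029 0.0991] brewer [-0.0405 -0.0037  0.0541] yawx -8.1 F [-0.85 -0.42 -0.15] grip -0.004 0.0
row [ 0.0386 -0.0094  0.0053] yaw -0.0034
```

View pics/c2.png

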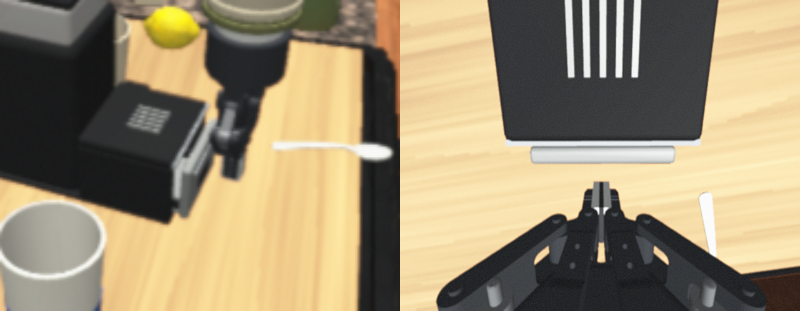

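The wrist view shows closed fingers at (601,200), centred on the plate, which spans 530–675, with a small gap still in front. I'll press in gentle steps.

```bash
s(){ python3 -c "
from h import *
st()"; }
python3 -m crank '[[0.01,0,0,0],[0.02,0,0,0],[0.03,0,0,0],[0.03,0,0,0]]'  >/dev/null; s
python3 -m crank '[[0.005,0,0,0],[0.01,0,0,0],[0.01,0,0,0]]'  >/dev/null; s
python3 -m crank '[[0.005,0,0,0],[0.01,0,0,0],[0.01,0,0,0]]'  >/dev/null; s
python3 -m crank '[[0.005,0,0,0],[0.01,0,0,0],[0.01,0,0,0]]'  >/dev/null; s
```

```text
t 2.45 world [0.4809 0.0021 0.0975] brewer [-0.0319 -0.0034  0.0525] yawx -8.01 F [-0.21 -0.18  0.28] grip 0.001 0.0
t 2.7 world [0.4845 0.0017 0.0972] brewer [-0.0283 -0.0032  0.0522] yawx -8.0 F [ 0.46 -0.15 -0.34] grip -0.001 0.0
t 2.95 world [0.4886 0.0011 0.0971] brewer [-0.0242 -0.0033  0.0521] yawx -8.0 F [ 0.32  0.57 -0.53] grip 0.002 0.0
t 3.2 world [0.4921 0.0007 0.097 ] brewer [-0.0207 -0.0032  0.052 ] yawx -7.99 F [-1.57 -1.39  1.69] grip 0.002 1.03
```

```bash
s(){ python3 -c "
from h import *
st()"; }
for i in 1; do python3 -m crank '[[0.005,0,0,0],[0.01,0,0,0],[0.01,0,0,0]]'  >/dev/null; s; done
python3 -m crank '[[0.005,0,0,0],[0.01,0,0,0],[0.01,0,0,0]]'  >/dev/null; s
python3 -m crank '[[0.005,0,0,0],[0.005,0,0,0]]'  >/dev/null; s
```

```text
t 3.45 world [4.956e-01 2.000e-04 9.690e-02] brewer [-0.0171 -0.0032  0.0519] yawx -7.99 F [-5.89 -0.95  4.82] grip -0.001 2.9
t 3.7 world [ 4.994e-01 -4.000e-04  9.690e-02] brewer [-0.0132 -0.0032  0.0519] yawx -7.99 F [-5.77 -0.    4.83] grip 0.005 2.99
t 3.87 world [ 0.5013 -0.0006  0.0969] brewer [-0.0114 -0.0032  0.0519] yawx -7.98 F [-6.51 -0.38  5.49] grip -0.003 3.07
```

```bash
s(){ python3 -c "
from h import *
st()"; }
python3 -m crank '[[0.005,0,0,0],[0.005,0,0,0]]'  >/dev/null; s
python3 -m crank '[[0.005,0,0,0],[0.005,0,0,0]]'  >/dev/null; s
python3 -m crank '[[0.004,0,0,0],[0.004,0,0,0]]'  >/dev/null; s
```

```text
t 4.03 world [ 0.5032 -0.0009  0.0969] brewer [-0.0094 -0.0032  0.0519] yawx -7.98 F [-6.81  0.31  4.54] grip 0.003 3.15
t 4.2 world [ 0.5042 -0.001   0.0966] brewer [-0.0084 -0.0032  0.0516] yawx -7.97 F [-11.59  -0.12   7.52] grip -0.002 3.44
t 4.37 world [ 0.5042 -0.001   0.096 ] brewer [-0.0084 -0.0032  0.051 ] yawx -7.95 F [-18.52  -0.09   8.89] grip 0.0 3.3
```

Stop reached: force rose to 18 N with no further travel. Now I let go.

```bash

python3 -m crank '[[-0.26,0,0,0],[-0.26,0,0,0],[-0.26,0,0,0],[-0.26,0,0,0],[-0.26,0,0,0]]'  >/dev/null
python3 -m crank '[[0,0,-0.35,0],[0,0,-0.35,0],[0,0,-0.35,0],[0,0,-0.35,0],[0,0,-0.35,0]]' 1 20 >/dev/null
python3 -c "
from h import *
row([.482,.269,.21],True);cam('side','s3.png');cam('scene','sc3.png')
a=cv2.imread('pics/s3.png')[150:300,260:440];b=cv2.imread('pics/sc3.png')[150:300,240:420]
cv2.imwrite('pics/c3.png',np.hstack([cv2.resize(a,(400,333)),cv2.resize(b,(400,333))]))"
```

```text
t 5.2 world [0.408  0.0128 0.2418] brewer [-0.1057 -0.0027  0.1968] yawx -8.01 F [-0.19 -0.88 -0.25] grip 0.706 0.0
row [ 0.0934 -0.6599  0.0803] yaw -0.0018
```

View pics/c3.png

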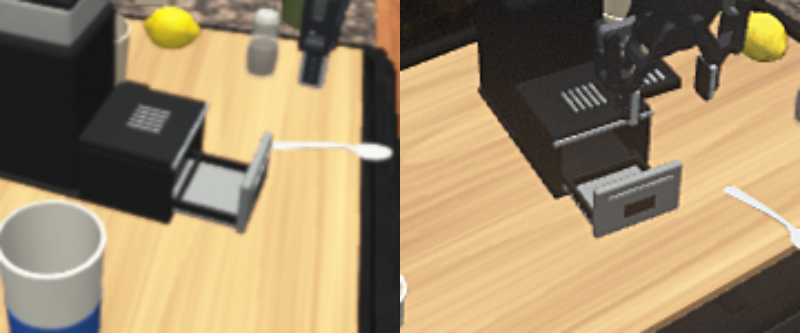

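Both views show the drawer fully out, with its light floor visible at (215,185) and (615,185). I go to the pod next.

```bash

python3 -m crank '[[0.093,-0.4,0,0],[0.093,-0.4,0,0],[0.093,-0.4,0,0],[0.093,-0.4,0,0],[0.093,-0.4,0,0]]'  >/dev/null
python3 -m crank '[[0,-0.26,0,0],[0,-0.26,0,0],[0,-0.26,0,0],[0,-0.26,0,0]]'  >/dev/null
python3 -c "
from h import *
row([.482,.269,.081],True);c=cam('wrist','w4.png');cam('side','s4.png')
b=cv2.imread('pics/w4.png'); a=cv2.imread('pics/s4.png')[200:400,200:440]
cv2.imwrite('pics/c4.png',np.hstack([cv2.resize(a,(400,333)),cv2.resize(b,(400,250),dst=None)[:333] if 0 else cv2.resize(b,(400,333))]))
print(proj(c,[.482,.269,.089]))"
```

```text
t 6.05 world [0.4769 0.2744 0.2354] brewer [-0.0733  0.2659  0.1904] yawx -7.64 F [-1.06 -0.27 -0.15] grip 1.003 0.0
row [0.0159 0.0129 0.3859] yaw 0.0044
(np.float64(326.90041079659113), np.float64(182.18056810975892))
```

View pics/c4.png

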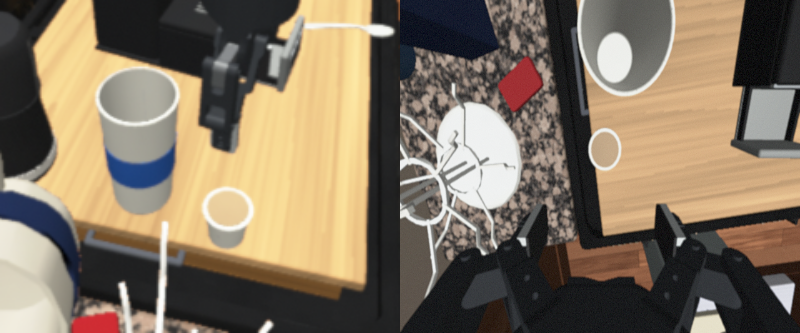

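Wrist view puts the pod at about px (328,179), against a predicted (327,182), so the estimate holds. I'll descend.

```bash

python3 -m crank '[[0.016,0.013,0.1,0.004],[0.016,0.013,0.18,0.004],[0.016,0.013,0.24,0.004],[0.016,0.013,0.24,0.004]]'  >/dev/null
python3 -c "
from h import *
row([.482,.269,.081],True);c=cam('wrist','w5.png')
print(proj(c,[.482,.269,.089]))"
```

```text
t 6.48 world [0.482  0.2597 0.1358] brewer [-0.0663  0.2519  0.0908] yawx -8.36 F [-1.37 -0.16 -0.59] grip 1.002 0.0
row [-0.0025 -0.0238  0.137 ] yaw -0.0076
(np.float64(306.8979363861117), np.float64(230.39848392783583))
```

View pics/w5.png

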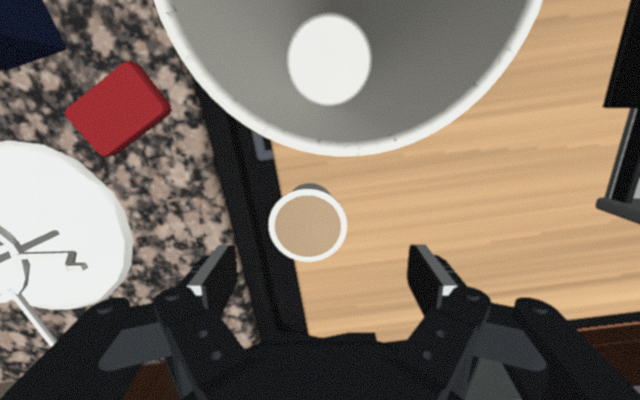

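The pod is at (308,225), between the fingers but offset as computed. Finish the descent and grip.

```bash

python3 -m crank '[[0.001,-0.024,0,-0.007],[0.001,-0.024,0.05,-0.007],[0.001,-0.024,0.1,-0.007],[0.001,-0.024,0.137,-0.007],[0.001,-0.024,0.137,-0.007]]'  >/dev/null
python3 -c "
from h import *
row([.483,.269,.081],True)"
python3 -m crank '[[0,0,0,0],[0,0,0,0],[0,0,0,0],[0,0,0,0],[0,0,0,0]]' -1 20 >/dev/null
python3 -m crank '[[0,0,0,0],[0,0,0,0],[0,0,0,0]]' >/dev/null
python3 -c "
from h import *
st();cam('wrist','w6.png')"
```

```text
t 6.95 world [0.4855 0.2715 0.0855] brewer [-0.0645  0.2641  0.0405] yawx -7.87 F [-0.75 -0.8  -0.77] grip 0.997 0.0
row [-0.0052  0.007   0.0113] yaw 0.0005
t 7.62 world [0.4867 0.2728 0.088 ] brewer [-0.0634  0.2656  0.043 ] yawx -7.84 F [-0.24 -2.57  6.6 ] grip 0.563 19.53
```

View pics/w6.png

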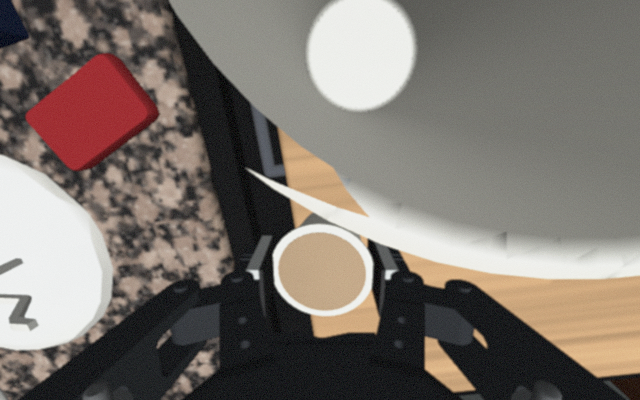

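The pod is gripped across its rim, centred between the pads at (322,270), opening 48 mm. The tumbler rim is close, so I lift straight up with a slight retreat.

```bash

python3 -m crank '[[-0.01,0,-0.03,0],[-0.02,0,-0.1,0],[-0.02,0,-0.2,0],[-0.02,0,-0.3,0],[-0.02,0,-0.35,0]]'  >/dev/null
python3 -c "
from h import *
row([-.033,0,.185]); c=cam('side','s7.png')
print('tumbler pred px',proj(c,[.5807,.2374,.195]))"
```

```text
t 8.08 world [0.478  0.2752 0.2322] brewer [-0.0724  0.2668  0.1872] yawx -7.75 F [-0.52  1.2   0.03] grip 0.554 20.8
row [0.0966 0.6672 0.004 ] yaw 0.0025
tumbler pred px (np.float64(283.334295389197), np.float64(255.88173730733666))
```

```bash

python3 -m crank '[[0.04,0.3,0,0],[0.04,0.3,0,0],[0.04,0.3,0,0],[0.04,0.3,0,0],[0.04,0.3,0,0]]'  >/dev/null
python3 -m crank '[[0.03,0.365,0,0],[0.03,0.365,0,0],[0.03,0.365,0,0],[0.03,0.365,0,0],[0.03,0.365,0,0]]'  >/dev/null
python3 -c "
from h import *
row([-.033,0,.185]); cam('side','s8.png'); cam('scene','sc8.png'); cam('wrist','w8.png')
f=lambda n:cv2.imread('pics/'+n)
cv2.imwrite('pics/c8.png',np.vstack([np.hstack([cv2.resize(f('s7.png')[180:380,200:440],(400,300)),cv2.resize(f('s8.png')[130:280,240:440],(400,300))]),np.hstack([cv2.resize(f('sc8.png')[130:280,240:440],(400,300)),cv2.resize(f('w8.png'),(400,300))])]))"
```

```text
t 8.97 world [0.469  0.0023 0.2266] brewer [-0.0438 -0.0047  0.1816] yawx -8.11 F [-1.01  0.52 -0.36] grip 0.556 20.9
row [ 0.0268 -0.0119 -0.0085] yaw -0.0035
```

View pics/c8.png

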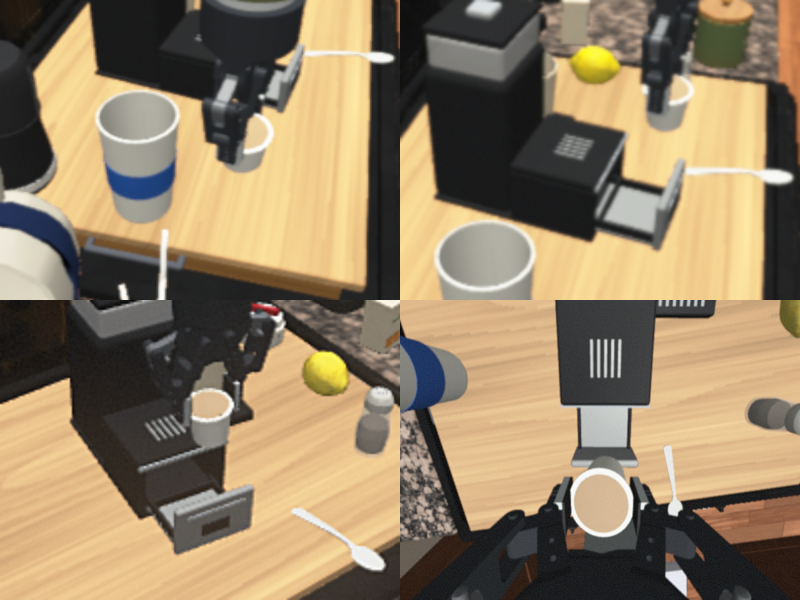

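Tumbler unmoved, pod upright in the grip, drawer out in front of the gripper. I'll refine the drawer and pod positions from these wrist and scene pictures.

```bash
python3 - <<'E'
from h import *
c=cam('wrist'); s=cam('scene'); d=cam('side')
b=lambda p:(B.T@(p-O)).round(4)
print('housing L,R',b(onz(c,256,138.7,.127)),b(onz(c,410,138.7,.127)))
g=c['color'].astype(int)
# column profile of drawer centre
for u in (300,330,350): print(u,g[130:230:2,u].mean(1).round().astype(int).tolist() if g[0,u].ndim>1 else [int(x.mean()) for x in g[130:230:2,u]])
print('floor edge rows -> x',[b(onz(c,328,v,.057)).tolist() for v in (140,196)])
print('plate rows (z .113) -> x',[b(onz(c,328,v,.113)).tolist() for v in (194,200,206,212)])
# pod rim centre: from wrist & scene & side, crude
w=g; 
print('scene pod top ray/side pod: ',b(onz(s,240+210/2,130+105/2,.2266+.006)),b(onz(d,240+270/2,130+90/2,.2266+.006)))
st()
E
```

```text
housing L,R [0.0078 0.0517 0.082 ] [ 0.0082 -0.0664  0.082 ]
300 [57, 59, 53, 51, 37, 132, 204, 195, 197, 200, 197, 193, 191, 190, 191, 194, 193, 192, 188, 193, 194, 191, 189, 189, 186, 189, 189, 188, 184, 187, 187, 189, 178, 99, 65, 77, 78, 74, 74, 77, 72, 88, 156, 193, 188, 178, 180, 157, 148, 242]
330 [61, 58, 59, 55, 42, 120, 202, 201, 204, 201, 201, 202, 200, 197, 196, 197, 199, 198, 196, 194, 195, 193, 195, 192, 194, 192, 194, 190, 192, 189, 192, 189, 181, 101, 75, 74, 73, 75, 76, 102, 109, 112, 107, 115, 114, 118, 115, 151, 240, 246]
350 [57, 59, 60, 55, 41, 119, 206, 207, 206, 206, 204, 204, 203, 203, 198, 199, 200, 198, 204, 199, 194, 196, 196, 195, 193, 197, 195, 193, 194, 193, 191, 193, 187, 109, 69, 76, 72, 76, 78, 79, 76, 91, 160, 170, 144, 137, 137, 136, 137, 137]
floor edge rows -> x [[0.0001, -0.0051, 0.012], [-0.0587, -0.0056, 0.012]]
plate rows (z .113) -> x [[-0.0402, -0.0043, 0.068], [-0.0456, -0.0043, 0.068], [-0.0511, -0.0044, 0.068], [-0.0567, -0.0044, 0.068]]
scene pod top ray/side pod:  [-5.360e-02  1.000e-04  1.876e-01] [-0.0528  0.0054  0.1876]
t 9.27 world [0.4693 0.0083 0.2265] brewer [-0.0443  0.0012  0.1815] yawx -7.64 F [ 0.09  0.36 -0.2 ] grip 0.553 20.9
```

```bash
python3 - <<'E'
from h import *
c=cam('wrist','w9.png'); b=lambda p:(B.T@(p-O)).round(4)
st()
g=c['color'].astype(int); m=g.mean(2); sat=g.max(2)-g.min(2)
for v in (150,185):
    w=np.where((m[v]>170)&(sat[v]<25))[0]; w=w[(w>250)&(w<410)]; print('floor',v,w.min(),w.max(),b(onz(c,w.min(),v,.057)),b(onz(c,w.max(),v,.057)))
for v in (100,):
    w=np.where((m[v]<90))[0]; w=w[(w>220)&(w<430)]; print('housing',w.min(),w.max(),b(onz(c,w.min(),v,.127)),b(onz(c,w.max(),v,.127)))
for v in (141,196): print(b(onz(c,328,v,.057)))
mask=((m>225)&(sat<25)).astype(np.uint8); mask[:205]=0
n,l,s,ce=cv2.connectedComponentsWithStats(mask); i=1+np.argmax(s[1:,4]); print('rim',s[i])
u=s[i][0]+s[i][2]/2; v=s[i][1]+s[i][3]/2
for z in (.225,.2315,.238):
    print(z,b(onz(c,u,v,z)),'diam',(b(onz(c,s[i][0],v,z))-b(onz(c,s[i][0]+s[i][2],v,z)))[1])
E
```

```text
t 9.32 world [0.4693 0.008  0.2264] brewer [-0.0442  0.0009  0.1814] yawx -7.66 F [ 0.3   0.52 -0.15] grip 0.559 20.9
floor 150 291 364 [-0.0101  0.0325  0.012 ] [-0.0098 -0.0417  0.012 ]
floor 185 292 362 [-0.0468  0.0324  0.012 ] [-0.0465 -0.0412  0.012 ]
housing 256 403 [0.0359 0.05   0.082 ] [ 0.0363 -0.0586  0.082 ]
[-0.0009 -0.005   0.012 ]
[-0.0587 -0.0056  0.012 ]
rim [ 273  224   99   91 1831]
0.225 [-0.0467  0.0008  0.18  ] diam 0.049
0.2315 [-0.0428  0.0008  0.1865] diam 0.0466
0.238 [-0.0389  0.0008  0.193 ] diam 0.044
```

```bash

python3 -m crank '[[0.049,0.0135,0,-0.004],[0.049,0.0135,0,0.004],[0.049,0.0135,0,0.004],[0.049,0.0135,0.05,0.004],[0.049,0.0135,0.05,0.004]]'  >/dev/null
python3 -m crank '[[0,0,0,0],[0,0,0,0],[0,0,0,0]]'  >/dev/null
python3 - <<'E'
from h import *
row([-.0245,-.0045,.0565])
E
```

```text
t 9.98 world [ 0.4881 -0.0014  0.2071] brewer [-0.0243 -0.0058  0.1621] yawx -8.04 F [-0.04  0.37 -1.03] grip 0.558 20.9
row [-0.0007 -0.0033  0.2641] yaw -0.0023
```

```bash

python3 -m crank '[[0,-0.003,0.05,0],[0,-0.003,0.1,0],[0,-0.003,0.15,0],[0,-0.003,0.19,0],[0,-0.003,0.22,0]]'  >/dev/null
python3 -m crank '[[0,0,0.015,0],[0,0,0.025,0],[0,0,0.025,0],[0,0,0.025,0]]'  >/dev/null
python3 - <<'E'
from h import *
row([-.0245,-.0045,.0555])
cam('side','s10.png'); cam('scene','sc10.png'); cam('wrist','w10.png')
f=lambda n:cv2.imread('pics/'+n)
cv2.imwrite('pics/c10.png',np.vstack([np.hstack([cv2.resize(f('s10.png')[170:260,290:410],(400,300)),cv2.resize(f('sc10.png')[170:260,270:390],(400,300))]),np.hstack([cv2.resize(f('w10.png'),(400,300))]*2)]))
E
```

```text
t 10.73 world [ 4.886e-01 -4.000e-04  1.090e-01] brewer [-0.024  -0.0048  0.064 ] yawx -8.06 F [-0.61  0.05 -0.04] grip 0.555 20.9
row [-0.0013 -0.0007  0.0213] yaw -0.0027
```

View pics/c10.png

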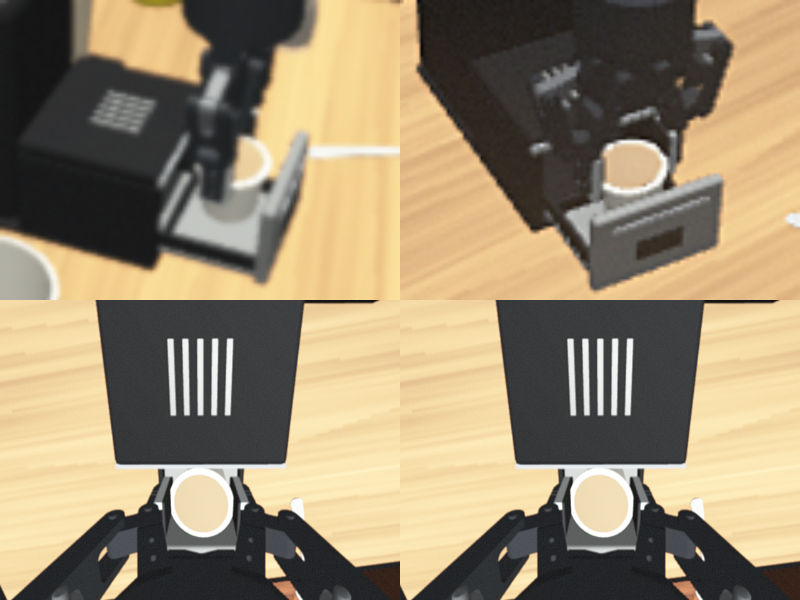

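The pod at (202,502) in the wrist view is over the middle of the drawer, upright and clear of plate and housing. Lower until it touches.

```bash
s(){ python3 -c "
from h import *
st()"; }
python3 -m crank '[[0,0,0.007,0],[0,0,0.014,0],[0,0,0.014,0]]'  >/dev/null; s
python3 -m crank '[[0,0,0.0025,0],[0,0,0.005,0],[0,0,0.005,0]]'  >/dev/null; s
python3 -m crank '[[0,0,0.0025,0],[0,0,0.0025,0]]'  >/dev/null; s
```

```text
t 11.13 world [ 0.4878 -0.0006  0.1022] brewer [-0.0247 -0.005   0.0572] yawx -8.06 F [-0.54  0.6  -0.22] grip 0.564 20.9
t 11.38 world [ 0.488  -0.0005  0.1005] brewer [-0.0245 -0.0049  0.0555] yawx -8.06 F [ 0.62  0.5  -0.08] grip 0.557 20.9
t 11.55 world [ 0.4885 -0.0005  0.1001] brewer [-0.024  -0.0049  0.0551] yawx -8.06 F [ 0.17 -0.06  3.5 ] grip 0.558 21.18
```

```bash

python3 -m crank '[[0,0,0,0],[0,0,0,0],[0,0,0,0],[0,0,0,0],[0,0,0,0]]' 0.8 20 >/dev/null
python3 -m crank '[[0,0,-0.05,0],[0,0,-0.1,0],[0,0,-0.2,0],[0,0,-0.28,0],[0,0,-0.28,0]]' >/dev/null
python3 - <<'E'
from h import *
row([-.13,-.0045,.175])
cam('side','s11.png'); cam('scene','sc11.png'); cam('wrist','w11.png')
f=lambda n:cv2.imread('pics/'+n)
cv2.imwrite('pics/c11.png',np.vstack([np.hstack([cv2.resize(f('s11.png')[170:260,290:410],(400,300)),cv2.resize(f('sc11.png')[170:260,270:390],(400,300))]),np.hstack([cv2.resize(f('w11.png'),(400,300)),cv2.resize(f('scene.png')[170:260,270:390],(400,300))])]))
E
```

```text
t 12.38 world [0.4909 0.     0.2178] brewer [-0.0218 -0.004   0.1728] yawx -8.04 F [ 0.57  0.06 -0.37] grip 0.9 0.0
row [-0.2705  0.0018 -0.0078] yaw -0.0023
```

View pics/c11.png

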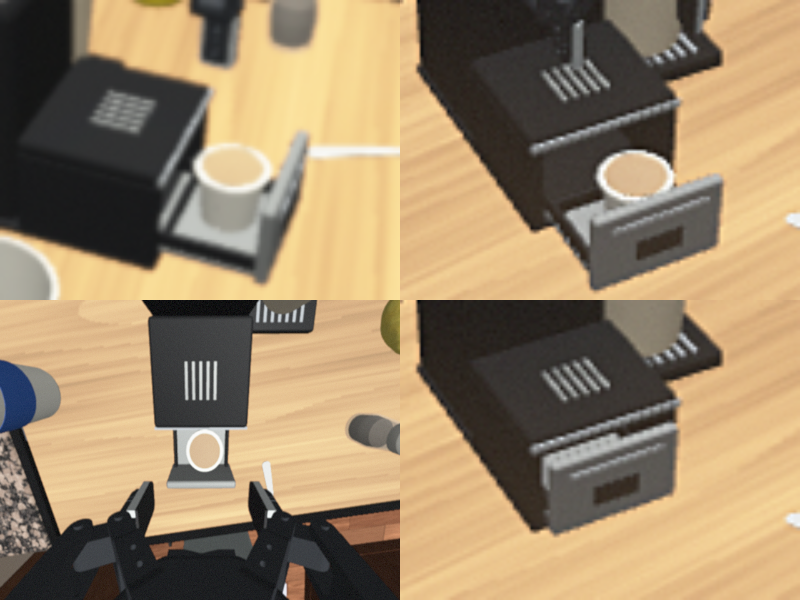

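The pod stands upright and free in the drawer (wrist view (206,450), drawer middle about 201). Next I move in front, shut the gripper and press the drawer in.

```bash

python3 -m crank '[[-0.22,0,0,-0.002],[-0.22,0,0,-0.002],[-0.22,0,0,-0.002],[-0.22,0,0,-0.002],[-0.22,0,0,-0.002]]' -1 30 >/dev/null
python3 -m crank '[[0,0,0.302,0],[0,0,0.302,0],[0,0,0.302,0],[0,0,0.302,0],[0,0,0.302,0]]' >/dev/null
python3 -c "
from h import *
row([-.09,-.0045,.052])"
```

```text
t 13.37 world [0.4003 0.0125 0.0899] brewer [-0.1132 -0.0041  0.0449] yawx -7.9 F [0.62 0.73 0.68] grip 0.001 0.0
row [ 0.0579  0.0009 -0.0179] yaw 0.0
```

```bash
s(){ python3 -c "
from h import *
st()"; }
python3 -m crank '[[0.015,0,-0.01,0],[0.03,0,-0.01,0],[0.045,0,-0.01,0],[0.058,0,-0.01,0],[0.058,0,-0.01,0]]' >/dev/null; s
python3 -m crank '[[0.012,0,0,0],[0.025,0,0,0],[0.037,0,0,0],[0.05,0,0,0],[0.0625,0,0,0]]' >/dev/null; s
python3 -m crank '[[0.0125,0,0,0],[0.025,0,0,0],[0.0375,0,0,0],[0.05,0,0,0],[0.0625,0,0,0]]' >/dev/null; s
```

```text
t 13.78 world [0.4258 0.0084 0.0959] brewer [-0.0874 -0.0046  0.0509] yawx -7.97 F [-0.41 -0.09 -0.88] grip -0.0 0.0
t 14.2 world [0.4484 0.0052 0.0947] brewer [-0.0645 -0.0048  0.0497] yawx -7.93 F [-4.42  0.1   4.83] grip -0.0 2.8
t 14.62 world [0.473  0.0018 0.0946] brewer [-0.0397 -0.0047  0.0496] yawx -7.93 F [-6.63 -0.41  5.69] grip -0.002 3.35
```

```bash
s(){ python3 -c "
from h import *
st()"; }
python3 -m crank '[[0.0125,0,0,0],[0.025,0,0,0],[0.0375,0,0,0],[0.05,0,0,0],[0.05,0,0,0]]' >/dev/null; s
python3 -m crank '[[0.005,0,0,0],[0.01,0,0,0],[0.015,0,0,0],[0.015,0,0,0]]' >/dev/null; s
python3 -m crank '[[0.004,0,0,0],[0.004,0,0,0]]' >/dev/null; s
```

```text
t 15.03 world [ 0.4933 -0.0011  0.0946] brewer [-0.0193 -0.0048  0.0496] yawx -7.95 F [-6.5  -1.04  4.55] grip 0.001 2.76
t 15.37 world [ 0.4987 -0.0018  0.0945] brewer [-0.0138 -0.0047  0.0495] yawx -7.93 F [-6.03 -0.66  4.17] grip -0.001 2.96
t 15.53 world [ 0.5001 -0.002   0.0945] brewer [-0.0124 -0.0047  0.0495] yawx -7.93 F [-6.22 -0.72  4.29] grip -0.002 3.02
```

```bash
s(){ python3 -c "
from h import *
st()"; }
python3 -m crank '[[0.005,0,0,0],[0.008,0,0,0],[0.008,0,0,0]]' >/dev/null; s
python3 -m crank '[[0.004,0,0,0],[0.004,0,0,0]]' >/dev/null; s
python3 -m crank '[[0.004,0,0,0],[0.004,0,0,0]]' >/dev/null; s
```

```text
t 15.78 world [ 0.5032 -0.0024  0.0945] brewer [-0.0093 -0.0047  0.0495] yawx -7.93 F [-6.77 -0.2   4.21] grip 0.001 3.14
t 15.95 world [ 0.504  -0.0025  0.0943] brewer [-0.0084 -0.0047  0.0493] yawx -7.91 F [-9.71 -0.96  6.8 ] grip -0.001 3.33
t 16.12 world [ 0.504  -0.0025  0.0938] brewer [-0.0085 -0.0047  0.0488] yawx -7.9 F [-17.72  -0.62   9.05] grip 0.002 3.27
```

The stop is reached again at the same position, so I let go and check.

```bash

python3 -m crank '[[-0.03,0,0,0],[-0.06,0,0,0],[-0.1,0,0,0],[-0.2,0,0,0],[-0.25,0,0,0]]'  >/dev/null
python3 -m crank '[[0,0,-0.25,0],[0,0,-0.25,0],[0,0,-0.25,0],[0,0,-0.25,0],[0,0,-0.25,0]]' >/dev/null
python3 -m crank '[[0,0,0,0],[0,0,0,0],[0,0,0,0],[0,0,0,0],[0,0,0,0]]' >/dev/null
python3 - <<'E'
from h import *
st()
cam('side','s12.png'); cam('scene','sc12.png')
f=lambda n:cv2.imread('pics/'+n)
cv2.imwrite('pics/c12.png',np.vstack([np.hstack([cv2.resize(f('s12.png')[170:260,290:410],(400,300)),cv2.resize(f('sc12.png')[170:260,270:390],(400,300))]),np.hstack([cv2.resize(f('sc12.png'),(400,300)),cv2.resize(f('scene.png')[170:260,270:390],(400,300))])]))
E
```

```text
t 17.37 world [0.4079 0.0109 0.1944] brewer [-0.1055 -0.0046  0.1494] yawx -7.93 F [ 0.24  0.09 -0.99] grip -0.001 0.0
```

View pics/c12.png

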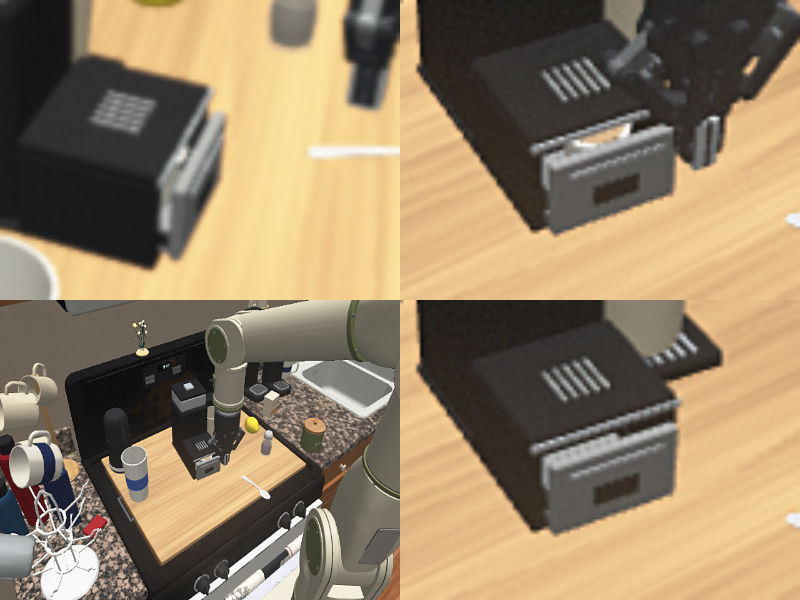

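The drawer front is back where it was at the start (scene crop (610,180), the same as before). The pod's rim shows upright in the gap, nothing else has moved, and the robot is clear.

```bash
python3 -c "
from workcell import manip
print(manip.hand_in())"
```

```text
the job is handed in; nothing more can be done
None
```

Job handed in at about 17 s of robot time: the drawer was pressed and sprang out, the pod was stood upright in it, and the drawer was pressed back to its caught position with the robot clear; the hand-in returned no verdict.

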